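Pin together a flow-cell stack

ROBOT

A 6-joint arm with a two-finger parallel gripper is mounted at the origin on a cart in front of the work surface, level with it; the furniture and walls round the work are solid. World frame = base frame: x ahead of the robot, y to its left, z up, the work surface at z = 0. Lengths are in m, angles in degrees, forces in N, time in s.
With the tool pointing down it reaches from about 0.275 to 0.775 m from the base axis. Payload 14.6 kg.
Tool frame: the origin (TCP) lies on the centre line of the jaws, within the pads' length; the fingertips stand 22 mm ahead of it and the grasp point (between the pads) lies 3 mm ahead of it (ctrl.tip_reach is the distance from the TCP to the fingertips, in m); z points along the fingers, y is the line along which they close (so a half turn about z gives the same grasp; the last joint's range is limited). The gripper opens to 85 mm and grips with 20 to 120 N. Pads are 22 mm wide; open, the fingers measure 114 mm over their backs; the gripper's body (76 mm by 85 mm) begins 54 mm behind the grasp point. The pads swing forward as they close: fully open they stand 13 mm farther back than shut.
Start: joints at [-84.127, 15.075, -2.767, 72.158, 0, 81.102], TCP at [0.134, -0.508, 0.253] pointing down, gripper open.
Joint ranges: [-151.79, 151.79], [-50.71, 97.33], [-67.44, 78.34], [-121.81, 120.89], [-77.56, 73.72], [-180, 180]. Speed limits (degrees/s): [108.29, 108.29, 147.25, 159.86, 180, 180].

INTERFACE

Orientations are given as [roll, pitch, yaw] about the fixed x, y, z axes, in that order (R = Rz(yaw) Ry(pitch) Rx(roll)).
In Python, from plant import ctrl, get_image gives the robot as it stands.
- The arm moves only by the tool servo_tool, never from a script. Its argument "motion" is a list of rows, each a list of 3 entries, a list of its own where there are three numbers: the opening, from 0 (shut) to 1 (fully open), then the shift along the tool's x, y, z scaled (see below), then the turn, a rotation vector about the tool's x, y, z scaled (see below). A call has 1 to 8 rows; each row is the pose to reach, as a shift and turn from the pose commanded when the call began, along the tool's axes at that moment, turning the shorter way round; what a row does not reach only later rows make up. The controller multiplies each number of a shift by 0.15 m and each number of a turn by 180 degrees. A row lasts 1/12 s, in which the tool goes at most 41.7 mm and 7.16 degrees, less where a joint would pass 70% of its speed; a pose out of reach is approached as far as the arm can. A call with a number of a shift or a turn outside -1 to 1 is refused whole. A call with a gripper value outside its range is refused whole. The fingers move at their own pace and stop on an object; "newtons" is the grip in N (left out, the last holds). Time passes only in rows, so rows that repeat a pose let the fingers close. It gives the time, the measured TCP pose, the force, the opening and the grip force at its end, in the units of the state.
- ctrl.get_obs(): the state, without advancing time (a new reading comes with each control period).
- get_image(name): name is "side" or "top"; returns a dict with "image" (420x560x3 uint8, blue, green, red), "fov_y" (degrees; the focal length in pixels is half the picture's height over the tangent of half this angle, whatever the lens; pixels are square), "cx", "cy" (the principal point, pixels), "world_from_camera" (4x4, takes a point from camera to world coordinates). Camera axes: x right, y up, looking along -z (the intrinsics and any distortion apply to the point x, -y, -z); pixel columns grow to the right and rows downward; lengths in m; the calibration is good to about 2 mm. A picture is of the moment at which its call begins. There is no depth.
- ctrl.sign_off(): hands the job in; it is judged then, once.
The state is a dict: "time_s": time; "q": joint angles; "qvel": joint speeds; "joint_efforts": joint torques, N m; "tool_pos": TCP position; "ee_rot": TCP orientation; "contact_force": force on the tool from outside, world axes, zero at the start; "torque": the same for the moment, N m; "opening": finger opening in m; "finger_force": force on a finger pad.
Only numpy, scipy, OpenCV 4.12 (cv2) and the standard library are available. Lean on these libraries where they do the work, as an engineer would, in place of code of your own. Each camera call takes 0.05 s, during which the arm holds its last target. There are 200 camera calls.

TASK

Assemble the flow cell: lay the orange spacer on the aluminium base and the blue cover on the spacer, squared up with the base and with all three pin holes in line, then push the red-handled pin through them until its collar rests on the cover. The pin can only be taken out at the open front of the clear guard, so before taking it turn the pin magazine by its black knob until the red pin stands in the middle of that opening. Leave the other pins standing in the magazine, do not disturb the beaker, vial, timer and bottle, and let go of everything at the end.

Things in the scene. Friction and masses are not known exactly. Their poses are not given: they have to be found in the camera images.
- cell_base: Flow-cell base: aluminium block fixed to the worktop, 90 (its x) x 44 (y) x 40 (z) mm, upright. Origin: centre of its underside. A vertical through hole of 13 mm diameter lies off centre, 22 mm towards its own -x end, which faces the robot within about 20 degrees.
- base_hole (a point): Centre of the hole's mouth in the top face of the base (base frame [-22, 0, 40] mm).
- spacer_orange: Loose orange plate, 90 (x) x 60 (y) x 12 (z) mm, about 90 g, lying flat, right side up. Origin: centre of its underside. Round 13 mm through hole 22 mm towards its -x end; rectangular window 31 x 27 mm in the +x half. Lies with its x along the base's x, hole over hole; 60 mm wide, it overhangs the base by 8 mm on each long side, so hold it by the long edges.
- spacer_hole (a point): Centre of the mouth of the spacer's round hole, on its top face ([-22, 0, 12] mm in the spacer's frame).
- cover_blue: Loose blue plate, 90 (x) x 60 (y) x 12 (z) mm, about 100 g, lying flat, right side up. Origin: centre of its underside. Round 13 mm through hole 22 mm towards its -x end; two white hose nipples (10 mm diameter, 8 mm tall) on top at x = +30, y = +-12 mm. Goes on the spacer, the same way round. Spacer and cover swap starting places at random.
- cover_hole (a point): Centre of the mouth of the cover's round hole, on its top face ([-22, 0, 12] mm in the cover's frame).
- pin_red: Loose pin with a red handle, about 70 g, hanging upright by its collar in a magazine socket. Origin: on its axis under the collar; z up. Below: 10 mm steel shank, 54 mm long, the last 12 mm tapering to a 3.6 mm nose. Above: collar 19 mm diameter, 4 mm thick, then a round 14 mm handle from 4 to 48 mm. Origin height over the worktop: 62 mm in the socket, 64 mm seated in the finished stack.
- pin_blue: Pin of the same size with a blue handle, stays in the magazine (it turns with it). Red and blue swap sockets at random.
- pin_yellow: Pin of the same size with a yellow handle, stays in the magazine.
- magazine_guard: Fixed guard of the pin magazine: foot 160 x 184 x 6 mm, four 8 mm posts at x = -28 and 85, y = +-86 mm, clear flat roof from 119 to 122 mm above the worktop (post caps to 125) over x -42 to 92, y +-92 mm of its frame. Origin: underside of the foot, on the turning axis. Its -x side is the open front, facing the robot; only there can a pin be lifted out.
- guard_window (a point): The point in the middle of the open front where the pin must be brought: on the guard's -x axis 68 mm from the turning axis, at the height of a hanging pin's collar (62 mm).
- magazine (a joint): Turning angle of the magazine, rad, counter-clockwise from above positive, 0 at the start whatever its heading, range -3.1 to 3.1. Light friction (0.04 N m); stays where left. Five sockets 72 degrees apart on a circle of 68 mm radius carry the pins; the red pin starts 60 to 84 degrees to either side of the open front.
- magazine_knob (a point): Centre of the magazine's round black knob (34 mm diameter, from 124 to 147 mm above the worktop), on the turning axis above the guard's roof. This point is 136 mm above the worktop. A white line on its top.
- beaker: Small glass beaker standing behind the base, 44 mm diameter, 58 mm tall, loose. Origin: centre of its underside. Leave alone.
- vial_white: Vial with a white cap standing in front of the base, 22 mm diameter, 48 mm tall, loose. Origin: centre of its underside. Leave alone.
- timer: White bench timer lying in front of the base, 62 x 66 x 18 mm, loose. Origin: centre of its underside. Leave alone.
- bottle: White wash bottle with a red cap and a bent spout, 66 mm diameter body, 241 mm tall, loose, standing behind the work. Origin: centre of its underside. Leave alone.
Mind the look-alikes: they are no part of the job. Leave any green, purple or turquoise look-alike of the pin_red alone.

How it is judged (in metres and radians):
On the way:
1. the magazine is turned so that the red pin, still in its socket, stands in the middle of the guard's open front (within 18 mm) (horizontal distance between pin_red and guard_window below 0.018 m and height (world z) of pin_red below 0.068 m and angle between pin_red's own z axis and vertical below 0.2 rad), for 0.2 s.
At the end, for the whole second after the job is handed in: Spacer flat on the base, cover flat on it, squared with the base (9 degrees, centres 10 mm), holes within 6 mm of the base hole; red pin upright (6 degrees) through all three, collar on the cover (4 mm); all at rest; blue and yellow pins still standing in the magazine (z of spacer_orange in the frame of cell_base between 0.038 and 0.0435 m and horizontal distance between each of spacer_hole, cover_hole, pin_red and base_hole below 0.006 m and horizontal distance between each of spacer_orange, cover_blue and cell_base below 0.01 m and angle between the x axis of each of spacer_orange, cover_blue and the x axis of cell_base, either way round below 0.16 rad and angle between each of spacer_orange, cover_blue's own z axis and vertical below 0.08 rad and linear speed of each of spacer_orange, cover_blue, pin_red below 0.02 m/s and z of cover_blue in the frame of cell_base between 0.0495 and 0.0565 m and z of pin_red in the frame of cell_base between 0.06 and 0.068 m and angle between pin_red's own z axis and vertical below 0.1 rad and height (world z) of pin_blue between 0.055 and 0.07 m and angle between each of pin_blue, pin_yellow's own z axis and vertical below 0.25 rad and height (world z) of pin_yellow between 0.055 and 0.07 m); the robot touches nothing.
It fails at once if the beaker is shoved more than 30 mm or tipped over (distance of beaker from where it was at the start of the episode above 0.03 m or angle between beaker's own z axis and vertical above 0.5 rad).
It fails at once if the small vial is shoved more than 30 mm or tipped over (distance of vial_white from where it was at the start of the episode above 0.03 m or angle between vial_white's own z axis and vertical above 0.5 rad).
It fails at once if the bench timer is shoved more than 30 mm or tipped over (distance of timer from where it was at the start of the episode above 0.03 m or angle between timer's own z axis and vertical above 0.5 rad).
It fails at once if the wash bottle is shoved more than 30 mm or tipped over (distance of bottle from where it was at the start of the episode above 0.03 m or angle between bottle's own z axis and vertical above 0.5 rad).
It fails at once if the blue or the yellow pin is pulled out of the magazine (height (world z) of any of pin_blue, pin_yellow above 0.09 m).
It also fails if it takes over 72 s, if anything falls off the work surface, if the arm or the gripper's body presses on something with over 40 N, if the wrist force passes 120 N, or if a joint passes its speed limit or range.

## Working session

There is one attempt and no reset: what is moved stays moved. The work goes in short steps, Python scripts to look and compute and a tool call to move; the robot and the scene stay as the last step left them, time stands still between calls to the robot, and variables do not carry over. Pictures are saved under pics/ and viewed, at most 13 in all, crops included, and the job is handed in when it is done.

Besides the shell and the picture viewer there is one more tool, called after "Request:" by a JSON object that holds its "name" and its "arguments". servo_tool: Moves the arm, as the interface text tells. Its arguments: {"type":"object","properties":{"motion":{"type":"array"},"newtons":{"type":"number"}},"required":["motion"]}

```bash
ls; mkdir -p pics
python3 - <<'E'
from plant import ctrl,get_image
import cv2,numpy as np
print(ctrl.get_obs())
for n in("side","top"):
    d=get_image(n);cv2.imwrite(f"pics/{n}0.png",d["image"])
    print(n,{k:v for k,v in d.items() if k!="image"})
E
```

```text
pics
{'time_s': 0.0, 'q': array([-8.41292170e+01,  1.50970671e+01, -2.80440519e+00,  7.21593193e+01,
       -4.54664304e-04,  8.11035805e+01]), 'qvel': array([-0.00659737,  0.01990998, -0.03214536,  0.14185251, -0.12216541,
        0.01649213]), 'joint_efforts': array([-6.70697464e-04, -6.37615156e+01,  3.84564042e+01,  1.38551358e-02,
       -9.15444684e-05, -1.87940594e-05]), 'tool_pos': array([ 0.13379809, -0.50738895,  0.25283697]), 'ee_rot': array([-1.79939869e+02, -8.95213896e-03,  1.47671980e+01]), 'contact_force': array([-0.00749936, -0.34818057, -0.1439488 ]), 'torque': array([ 0.02147789,  0.03451192, -0.00459676]), 'finger_force': 0.0, 'opening': 0.08550231976261777}
side {'fov_y': 57.45588867658849, 'cx': 283.91934248214477, 'cy': 216.71670896347908, 'world_from_camera': array([[ 0.99253105,  0.06570952, -0.10278315,  0.45114509],
       [-0.11894706,  0.33419127, -0.93496941, -0.95195579],
       [-0.02708716,  0.94021192,  0.33951116,  0.45684906],
       [ 0.        ,  0.        ,  0.        ,  1.        ]])}
top {'fov_y': 47.368862952635325, 'cx': 286.5168458272535, 'cy': 208.40974695790095, 'world_from_camera': array([[ 0.01064577,  0.9810809 , -0.19330527,  0.30724202],
       [-0.99992789,  0.00937057, -0.00750997, -0.02300598],
       [-0.0055565 ,  0.19337129,  0.98110992,  1.42501277],
       [ 0.        ,  0.        ,  0.        ,  1.        ]])}
```

View pics/side0.png

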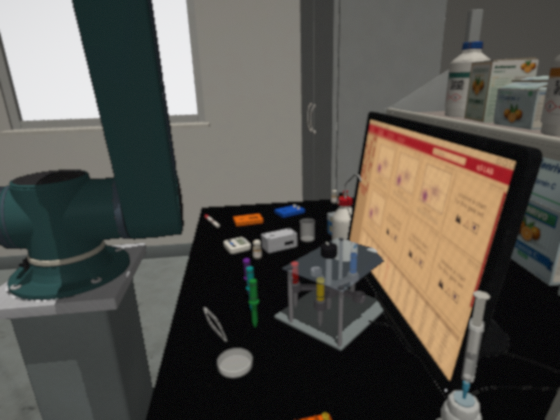

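View pics/top0.png

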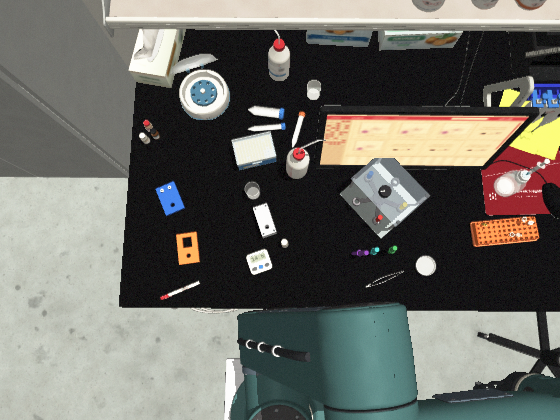

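The red-pin candidates in the top view are the red handle in the magazine (378,217), a red/white pen (180,290), the red bottle caps (297,155) and (279,44), and green, turquoise and purple look-alikes (358–393,251). By the description I choose (378,217). The base should be the white block at (264,220), the spacer (188,248) and the cover (170,198). Next I take close crops.

Run:
```python
import cv2,numpy as np
t=cv2.imread("pics/top0.png")
a=cv2.resize(t[170:300,145:305],None,fx=4.9,fy=4.6,interpolation=cv2.INTER_CUBIC)
cv2.imwrite("pics/c1.png",cv2.resize(t[170:290,145:305],(800,600),interpolation=cv2.INTER_CUBIC))
s=cv2.imread("pics/side0.png")
b=cv2.resize(t[150:270,335:435],(400,480),interpolation=cv2.INTER_CUBIC)
c=cv2.resize(s[230:350,280:380],(400,480),interpolation=cv2.INTER_CUBIC)
cv2.imwrite("pics/c2.png",np.hstack([b,c]))
```

```text
(no output)
```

View pics/c1.png

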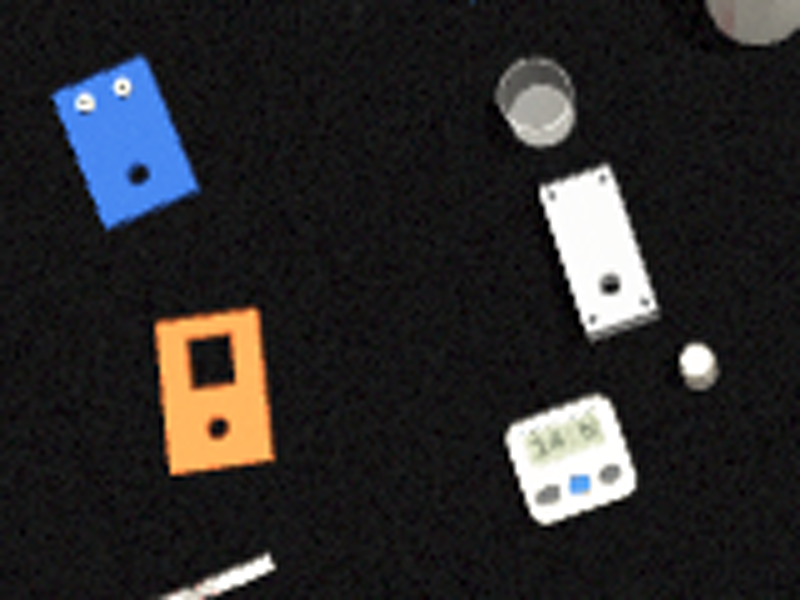

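View pics/c2.png

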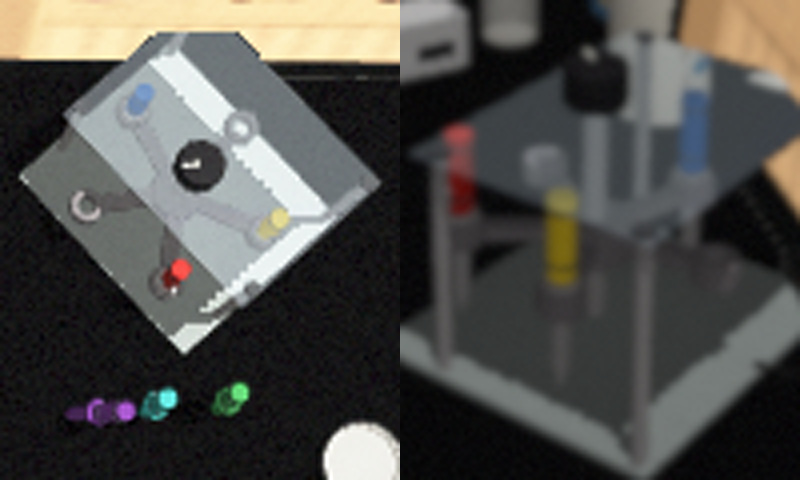

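Crop 1 shows the cover's hole at crop px (138,173) and its nipples at the upper end. The spacer's hole is at (218,427) and the base's hole at (610,283), with the vial (698,362) and timer (570,455) in front of it.

Crop 2 shows the red pin in the magazine arm nearest the robot, the knob at (200,165) with a white line, and the open front at the lower left. The green, turquoise and purple pins stand outside the guard.

```bash
cat > h.py <<'E'
import cv2,numpy as np
from plant import ctrl,get_image
def ray(d,uv,z):
    uv=np.atleast_2d(np.asarray(uv,float)); h=d["image"].shape[0]
    f=h/2/np.tan(np.radians(d["fov_y"]/2)); T=d["world_from_camera"]
    v=np.c_[(uv[:,0]-d["cx"])/f,-(uv[:,1]-d["cy"])/f,-np.ones(len(uv))]@T[:3,:3].T
    o=T[:3,3]; return (o+v*((z-o[2])/v[:,2])[:,None])[:,:2]
def blobs(mask,roi,amin=3):
    x0,y0,x1,y1=roi; m=np.zeros_like(mask);m[y0:y1,x0:x1]=mask[y0:y1,x0:x1]
    n,l,s,c=cv2.connectedComponentsWithStats(m)
    return sorted([(s[i,4],c[i],l==i) for i in range(1,n) if s[i,4]>=amin],key=lambda b:-b[0])
def plate(d,mask,roi,z,name):
    # upsampled mask -> rectangle on plane z, dark hole centre in it
    b=blobs(mask,roi)[0]; cs,_=cv2.findContours(b[2].astype(np.uint8),cv2.RETR_CCOMP,cv2.CHAIN_APPROX_NONE)
    cs=sorted(cs,key=cv2.contourArea,reverse=True); w=ray(d,cs[0][:,0],z)
    r=cv2.minAreaRect((w*1000).astype(np.float32)); c,(a,bb),ang=r
    if a<bb: ang+=90
    print(name,"centre",np.round(c,1),"size",np.round([a,bb],1),"yaw",round((ang+90)%180-90,2))
    for k in cs[1:]:
        m=k[:,0].mean(0); print("  inner",np.round(m,1),np.round(ray(d,m,z)[0]*1000,1),cv2.contourArea(k))
E
python3 - <<'E'
from h import *
d=get_image("top"); im=d["image"]; hsv=cv2.cvtColor(im,cv2.COLOR_BGR2HSV)
big=im.copy()
U=4; # upsample
D=dict(d); D["image"]=cv2.resize(im,None,fx=U,fy=U,interpolation=cv2.INTER_CUBIC)
D["cx"]=(d["cx"]+.5)*U-.5; D["cy"]=(d["cy"]+.5)*U-.5
hs=cv2.cvtColor(D["image"],cv2.COLOR_BGR2HSV)
R=lambda *r:[v*U for v in r]
org=cv2.inRange(hs,(5,100,120),(25,255,255)); blu=cv2.inRange(hs,(100,100,120),(125,255,255))
wht=cv2.inRange(hs,(0,0,215),(180,60,255)); red=cv2.inRange(hs,(0,150,100),(6,255,255))|cv2.inRange(hs,(174,150,100),(180,255,255))
plate(D,org,R(165,225,210,275),.012,"orange"); plate(D,blu,R(145,170,195,225),.012,"blue")
plate(D,wht,R(248,195,280,240),.040,"base")
for n,m,roi,z in(("nipples",wht,R(150,178,180,200),.02),("red",red,R(365,205,390,235),.105),("vial",wht,R(275,235,295,252),.047),("timer",wht,R(240,245,275,280),.018)):
    for b in blobs(m,roi,30)[:2]: print(n,b[0],np.round((b[1]+.5)/U-.5,1),np.round(ray(D,b[1],z)[0]*1000,1))
blk=cv2.inRange(hs,(0,0,0),(180,255,50))
for b in blobs(blk,R(376,182,393,200),200)[:2]: print("knob",b[0],b[1]/U,ray(D,b[1],.142)[0])
f=lambda x,y:(335+x/4-.4,150+y/4-.4)
for n,p,z in(("footL",(20,178),.006),("footB",(185,352),.006),("roofFL",(65,115),.12),("roofFR",(245,295),.12),("roofR",(380,185),.12),("knobtop",(200,164),.147),("redcol",(167,282),.062),("yel",(280,218),.11),("blue",(141,95),.11)):
    print(n,np.round(ray(d,f(*p),z)[0],4))
E
```

```text
orange centre [464.3 280.5] size [93.5 63. ] yaw 8.73
  inner [749.1 968.7] [481.7 282.7] 1323.5
  inner [ 754.1 1022.1] [442.1 276.9] 170.0
blue centre [614.9 342.1] size [93.2 62.1] yaw 24.83
  inner [647.8 762. ] [638.6 367.7] 221.5
  inner [677.7 749.2] [648.8 345.5] 206.5
  inner [690.6 819.2] [594.6 332.7] 189.5
base centre [546.7  53.2] size [89.7 42.8] yaw 19.19
  inner [1067.5  907.4] [525.7  45.6] 321.0
  inner [1095.5  921.2] [515.7  25. ] 67.0
  inner [1053.5  935. ] [505.2  55.4] 61.0
  inner [1061.8  822.7] [588.9  51. ] 54.5
nipples 126 [161.7 190. ] [637.  365.1]
nipples 111 [169.  186.8] [647.1 343.6]
red 319 [379.5 217.1] [ 545.  -273.1]
vial 430 [283.9 241.7] [480.5  -6. ]
timer 5553 [258.8 261.3] [425.7  67.5]
knob 426 [381.99823944 193.92899061] [ 0.60408886 -0.27382475]
footL [ 0.6327 -0.1729]
footB [ 0.5008 -0.2944]
roofFL [ 0.6522 -0.1929]
roofFR [ 0.5253 -0.315 ]
roofR [ 0.6039 -0.4116]
knobtop [ 0.6113 -0.2812]
redcol [ 0.5439 -0.2721]
yel [ 0.5818 -0.3435]
blue [ 0.67   -0.2483]
```

Run:
```python
from h import *
t=get_image("top"); s=get_image("side"); print(ctrl.tip_reach)
def line(d,uv):
    a=np.r_[ray(d,uv,0.)[0],0]; b=np.r_[ray(d,uv,.3)[0],.3]; return a,(b-a)/np.linalg.norm(b-a)
def tri(u,v):
    (a,p),(b,q)=line(t,u),line(s,v); A=np.c_[p,-q]; k=np.linalg.lstsq(A,b-a,rcond=None)[0]
    P,Q=a+p*k[0],b+q*k[1]; return np.round((P+Q)/2*1000),round(np.linalg.norm(P-Q)*1000,1)
print("monitor BL",tri((319,168),(353,243)),"TL",tri((320,108),(371,113)))
print("monitor BR",tri((490,168),(448,360)))
hs=cv2.cvtColor(s["image"],cv2.COLOR_BGR2HSV)
red=cv2.inRange(hs,(0,110,70),(8,255,255))|cv2.inRange(hs,(172,110,70),(180,255,255))
b=blobs(red,(285,255,305,290))[0]; print("red side",b[0],b[1],tri((379.5,217.1),b[1]))
# project helper for checks
def proj(d,P):
    T=d["world_from_camera"]; c=T[:3,:3].T@(np.array(P)-T[:3,3]); f=210/np.tan(np.radians(d["fov_y"]/2))
    return np.round([d["cx"]-f*c[0]/c[2], d["cy"]+f*c[1]/c[2]],1)
for n,P in(("knobtop",(.611,-.281,.147)),("knobbot",(.611,-.281,.124)),("redtop",(.545,-.273,.11)),("roofFR",(.5253,-.315,.12)),("roofR",(.604,-.4116,.12))): print(n,"top",proj(t,P),"side",proj(s,P))
k=cv2.resize(np.hstack([t["image"][178:208,370:400],s["image"][235:265,315:345]]),None,fx=12,fy=12,interpolation=cv2.INTER_NEAREST); cv2.imwrite("pics/k.png",k)
```

```text
0.022
monitor BL (array([ 705., -108.,   68.]), np.float64(17.0)) TL (array([751., -90., 379.]), np.float64(1.9))
monitor BR (array([ 690., -587.,  119.]), np.float64(6.5))
red side 62 [294.64516129 276.88709677] (array([ 546., -277.,   83.]), np.float64(5.6))
knobtop top [384.5 190.7] side [328.6 245.7]
knobbot top [382.9 192.6] side [328.4 256.3]
redtop top [379.7 216.8] side [294.9 263.5]
roofFR top [395.9 223.3] side [287.6 269.6]
roofR top [429.6 195.8] side [342.2 292.8]
```

View pics/k.png

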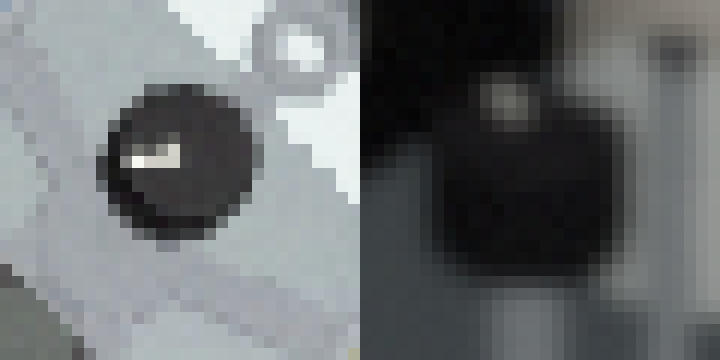

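The left half shows the top of the knob centred at about px (385.1,190.8), and the side view agrees. That puts the axis near (0.611,-0.282). The red pin bears about 174° and the front about 133°, so the turn is roughly -40°. I'll start with the magazine.

```bash
cat >> h.py <<'E'
def plan(*wp):
    # wp: (x,y,z,yaw) list in mm/deg, first = commanded start; tool down
    for a,b in zip(wp,wp[1:]):
        n=int(np.ceil(max(np.hypot.reduce(np.subtract(b,a)[:3])/150/.97,abs(b[3]-a[3])/54)))or 1; a0=np.array(a,float); st=(np.array(b)-a0)/n
        for i in range(n):
            y=np.radians(a0[3]); dx,dy,dz=st[:3]/150; c,s=np.cos(y),np.sin(y)
            rows=np.ceil(max(np.linalg.norm(st[:3])/41.7,abs(st[3])/7.16)+.01)
            print("shift",np.round([c*dx+s*dy,s*dx-c*dy,-dz],3),"turn",round(-st[3]/180,4),"rows>=",rows); a0=a0+st
        print("  ->",b)
E
python3 -c "
from h import *
plan((134,-508,253,14.8),(611,-282,253,60),(611,-282,148,60))"
```

```text
shift [ 0.865 -0.161 -0.   ] turn -0.0628 rows>= 4.0
shift [ 0.88   0.011 -0.   ] turn -0.0628 rows>= 4.0
shift [ 0.86   0.184 -0.   ] turn -0.0628 rows>= 4.0
shift [ 0.808  0.349 -0.   ] turn -0.0628 rows>= 4.0
  -> (611, -282, 253, 60)
shift [0.  0.  0.7] turn -0.0 rows>= 3.0
  -> (611, -282, 148, 60)
```

Request:
{"name": "servo_tool", "arguments": {"motion": [[1,[0.865,-0.161,0],[0,0,-0.0628]],[1,[0.865,-0.161,0],[0,0,-0.0628]],[1,[0.865,-0.161,0],[0,0,-0.0628]],[1,[0.865,-0.161,0],[0,0,-0.0628]],[1,[0.865,-0.161,0],[0,0,-0.0628]]]}}

```text
time_s: 0.67
tool_pos: [0.2551, -0.45, 0.2533]
ee_rot: [-180.0, -0.0, 26.3]
contact_force: [-0.4, -0.1, -0.6]
opening: 0.0852
finger_force: 0.0
```

Request:
{"name": "servo_tool", "arguments": {"motion": [[1,[0.88,0.011,0],[0,0,-0.0628]],[1,[0.88,0.011,0],[0,0,-0.0628]],[1,[0.88,0.011,0],[0,0,-0.0628]],[1,[0.88,0.011,0],[0,0,-0.0628]],[1,[0.88,0.011,0],[0,0,-0.0628]]]}}

```text
time_s: 1.08
tool_pos: [0.3735, -0.3943, 0.253]
ee_rot: [-180.0, -0.0, 37.5]
contact_force: [0.4, -0.5, -0.7]
opening: 0.0853
finger_force: 0.0
```

Request:
{"name": "servo_tool", "arguments": {"motion": [[1,[0.86,0.184,0],[0,0,-0.0628]],[1,[0.86,0.184,0],[0,0,-0.0628]],[1,[0.86,0.184,0],[0,0,-0.0628]],[1,[0.86,0.184,0],[0,0,-0.0628]],[1,[0.86,0.184,0],[0,0,-0.0628]]]}}

```text
time_s: 1.5
tool_pos: [0.4922, -0.3386, 0.2527]
ee_rot: [-180.0, 0.0, 48.7]
contact_force: [0.5, -0.3, 0.2]
opening: 0.0853
finger_force: 0.0
```

Request:
{"name": "servo_tool", "arguments": {"motion": [[1,[0.808,0.349,0],[0,0,-0.0628]],[1,[0.808,0.349,0],[0,0,-0.0628]],[1,[0.808,0.349,0],[0,0,-0.0628]],[1,[0.808,0.349,0],[0,0,-0.0628]],[1,[0.808,0.349,0],[0,0,-0.0628]],[1,[0.808,0.349,0],[0,0,-0.0628]]]}}

```text
time_s: 2.0
tool_pos: [0.6097, -0.2836, 0.2531]
ee_rot: [-180.0, 0.0, 59.9]
contact_force: [-0.4, 0.1, -0.6]
opening: 0.0853
finger_force: 0.0
```

Request:
{"name": "servo_tool", "arguments": {"motion": [[1,[0,0,0.25],[0,0,0]],[1,[0,0,0.5],[0,0,0]],[1,[0,0,0.6],[0,0,0]],[1,[0,0,0.7],[0,0,0]],[1,[0,0,0.7],[0,0,0]]]}}

```text
time_s: 2.42
tool_pos: [0.6078, -0.2831, 0.1459]
ee_rot: [-179.8, 0.0, 59.8]
contact_force: [-0.8, 0.2, -1.0]
opening: 0.0853
finger_force: 0.0
```

Request:
{"name": "servo_tool", "arguments": {"motion": [[0.2,[0,0,0],[0,0,0]],[0.2,[0,0,0],[0,0,0]],[0.2,[0,0,0],[0,0,0]],[0.2,[0,0,0],[0,0,0]],[0.2,[0,0,0],[0,0,0]],[0.2,[0,0,0],[0,0,0]],[0.2,[0,0,0],[0,0,0]],[0.2,[0,0,0],[0,0,0]]], "newtons": 30}}

```text
time_s: 3.08
tool_pos: [0.6116, -0.2825, 0.1496]
ee_rot: [179.8, 0.0, 60.0]
contact_force: [-0.4, -1.8, 5.6]
opening: 0.0323
finger_force: 29.7
```

Request:
{"name": "servo_tool", "arguments": {"motion": [[0.2,[0,0,-0.01],[0,0,0.03]],[0.2,[0,0,-0.01],[0,0,0.06]],[0.2,[0,0,-0.01],[0,0,0.09]],[0.2,[0,0,-0.01],[0,0,0.12]],[0.2,[0,0,-0.01],[0,0,0.15]],[0.2,[0,0,-0.01],[0,0,0.18]],[0.2,[0,0,-0.01],[0,0,0.21]],[0.2,[0,0,-0.01],[0,0,0.222]]]}}

```text
time_s: 3.75
tool_pos: [0.6109, -0.2817, 0.1497]
ee_rot: [-180.0, 0.0, 19.7]
contact_force: [-0.4, 1.0, -4.3]
opening: 0.0322
finger_force: 33.5
```

Request:
{"name": "servo_tool", "arguments": {"motion": [[0.2,[0,0,0],[0,0,0]],[0.2,[0,0,0],[0,0,0]],[0.8,[0,0,0],[0,0,0]],[0.8,[0,0,0],[0,0,0]],[0.8,[0,0,0],[0,0,0]],[0.8,[0,0,0],[0,0,0]],[0.8,[0,0,-0.25],[0,0,0]],[0.8,[0,0,-0.5],[0,0,0]]]}}

```text
time_s: 4.42
tool_pos: [0.61, -0.2812, 0.2243]
ee_rot: [-179.8, 0.1, 20.0]
contact_force: [1.4, -0.8, 0.8]
opening: 0.0687
finger_force: 0.0
```

Run:
```python
from h import *
for n in("top","side"):
    d=get_image(n); globals()[n]=d
t=top["image"]; hs=cv2.cvtColor(t,cv2.COLOR_BGR2HSV)
red=cv2.inRange(hs,(0,150,90),(8,255,255))|cv2.inRange(hs,(172,150,90),(180,255,255))
for b in blobs(red,(340,180,420,250)): print(b[0],b[1],ray(top,b[1],.1))
cv2.imwrite("pics/m1.png",np.hstack([cv2.resize(t[150:250,335:435],(400,400)),cv2.resize(side["image"][230:330,280:380],(400,400))]))
```

```text
(no output)
```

View pics/m1.png

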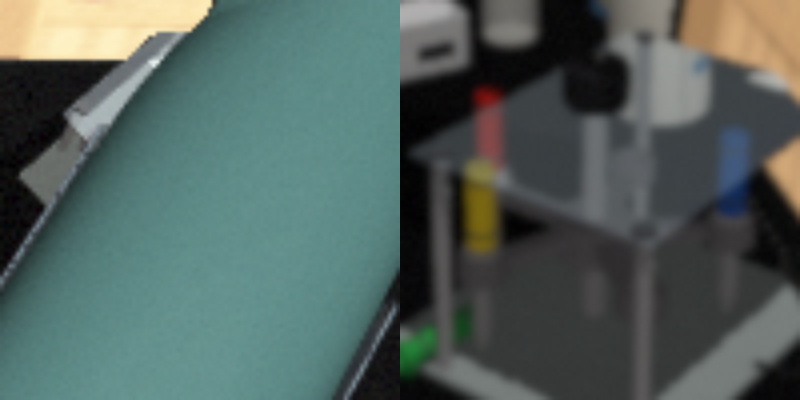

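The side view shows the red pin at crop px (488,130) and turned with the magazine. Blue and yellow are still hanging. A green pin shows at the lower left, and I'll check it numerically once the arm is clear of the top view. Next I move to the spacer.

```bash
python3 -c "
from h import *
plan((611,-282,224,20),(500,-130,230,75),(464,280.3,180,188.7),(464,280.3,60,188.7))"
```

```text
shift [-0.174 -0.603 -0.02 ] turn -0.1528 rows>= 4.0
shift [ 0.124 -0.615 -0.02 ] turn -0.1528 rows>= 4.0
  -> (500, -130, 230, 75)
shift [ 0.86  -0.313  0.111] turn -0.2106 rows>= 6.0
shift [0.871 0.281 0.111] turn -0.2106 rows>= 6.0
shift [0.515 0.757 0.111] turn -0.2106 rows>= 6.0
  -> (464, 280.3, 180, 188.7)
shift [-0.   0.   0.8] turn -0.0 rows>= 3.0
  -> (464, 280.3, 60, 188.7)
```

Request:
{"name": "servo_tool", "arguments": {"motion": [[1,[-0.174,-0.603,-0.02],[0,0,-0.1528]],[1,[-0.174,-0.603,-0.02],[0,0,-0.1528]],[1,[-0.174,-0.603,-0.02],[0,0,-0.1528]],[1,[-0.174,-0.603,-0.02],[0,0,-0.1528]],[1,[-0.174,-0.603,-0.02],[0,0,-0.1528]]]}}

```text
time_s: 4.93
tool_pos: [0.5552, -0.2051, 0.2284]
ee_rot: [179.9, -0.0, 47.9]
contact_force: [0.4, -0.7, 1.0]
opening: 0.0855
finger_force: 0.0
```

Request:
{"name": "servo_tool", "arguments": {"motion": [[1,[0.124,-0.615,-0.02],[0,0,-0.1528]],[1,[0.124,-0.615,-0.02],[0,0,-0.1528]],[1,[0.124,-0.615,-0.02],[0,0,-0.1528]],[1,[0.124,-0.615,-0.02],[0,0,-0.1528]],[1,[0.124,-0.615,-0.02],[0,0,-0.1528]]]}}

```text
time_s: 5.35
tool_pos: [0.5001, -0.1296, 0.2311]
ee_rot: [180.0, 0.0, 75.2]
contact_force: [0.5, -0.6, -0.2]
opening: 0.0856
finger_force: 0.0
```

Request:
{"name": "servo_tool", "arguments": {"motion": [[1,[0.86,-0.313,0.111],[0,0,-0.2106]],[1,[0.86,-0.313,0.111],[0,0,-0.2106]],[1,[0.86,-0.313,0.111],[0,0,-0.2106]],[1,[0.86,-0.313,0.111],[0,0,-0.2106]],[1,[0.86,-0.313,0.111],[0,0,-0.2106]],[1,[0.86,-0.313,0.111],[0,0,-0.2106]]]}}

```text
time_s: 5.85
tool_pos: [0.4886, 0.0076, 0.2139]
ee_rot: [-180.0, -0.0, 113.1]
contact_force: [-0.0, -0.6, -0.2]
opening: 0.0851
finger_force: 0.0
```

Request:
{"name": "servo_tool", "arguments": {"motion": [[1,[0.871,0.281,0.111],[0,0,-0.2106]],[1,[0.871,0.281,0.111],[0,0,-0.2106]],[1,[0.871,0.281,0.111],[0,0,-0.2106]],[1,[0.871,0.281,0.111],[0,0,-0.2106]],[1,[0.871,0.281,0.111],[0,0,-0.2106]],[1,[0.871,0.281,0.111],[0,0,-0.2106]]]}}

```text
time_s: 6.35
tool_pos: [0.4765, 0.1446, 0.197]
ee_rot: [-180.0, -0.0, 151.0]
contact_force: [0.1, -0.7, 0.2]
opening: 0.0856
finger_force: 0.0
```

Request:
{"name": "servo_tool", "arguments": {"motion": [[1,[0.515,0.757,0.111],[0,0,-0.2106]],[1,[0.515,0.757,0.111],[0,0,-0.2106]],[1,[0.515,0.757,0.111],[0,0,-0.2106]],[1,[0.515,0.757,0.111],[0,0,-0.2106]],[1,[0.515,0.757,0.111],[0,0,-0.2106]],[1,[0.515,0.757,0.111],[0,0,-0.2106]],[1,[0.515,0.757,0.111],[0,0,-0.2106]]]}}

```text
time_s: 6.93
tool_pos: [0.4645, 0.2808, 0.1804]
ee_rot: [-180.0, -0.0, -171.5]
contact_force: [-1.1, -0.1, 0.1]
opening: 0.0856
finger_force: 0.0
```

Run:
```python
from h import *
print(ctrl.get_obs()["tool_pos"],ctrl.get_obs()["ee_rot"])
for n in("top","side"): d=get_image(n); globals()[n]=d; cv2.imwrite(f"pics/{n}2.png",d["image"])
def tri(u,v):
    L=[]
    for d,p in((top,u),(side,v)):
        a=np.r_[ray(d,p,0.)[0],0]; b=np.r_[ray(d,p,.3)[0],.3]; L.append((a,(b-a)/np.linalg.norm(b-a)))
    (a,p),(b,q)=L; k=np.linalg.lstsq(np.c_[p,-q],b-a,rcond=None)[0]; return np.round((a+p*k[0]+b+q*k[1])*500,1)
for nm,lo,hi in(("red",(0,130,80),(6,255,255)),("yellow",(24,120,80),(34,255,255)),("green",(50,110,60),(75,255,255)),("blue",(104,110,80),(122,255,255))):
    r=[]
    for d,roi in((top,(335,150,435,260)),(side,(240,225,385,345))):
        bs=blobs(cv2.inRange(cv2.cvtColor(d["image"],cv2.COLOR_BGR2HSV),lo,hi),roi)[:1]; r+=[b[1] for b in bs]; print(nm,[(b[0],np.round(b[1],1)) for b in bs])
    if len(r)==2: print("   ",tri(*r))
```

```text
[0.46450887 0.28078454 0.18036428] [-1.79991990e+02 -1.40780899e-02 -1.71471458e+02]
red [(np.int32(32), array([363.9, 209.7]))]
red [(np.int32(32), array([301.7, 253.7]))]
    [ 565.4 -229.4  109.3]
yellow []
yellow [(np.int32(112), array([299.7, 283.1]))]
green [(np.int32(73), array([392.2, 240.7]))]
green [(np.int32(217), array([273.6, 322.8]))]
    [ 492.5 -326.4   13.5]
blue []
blue [(np.int32(60), array([362.7, 274. ]))]
```

View pics/side2.png

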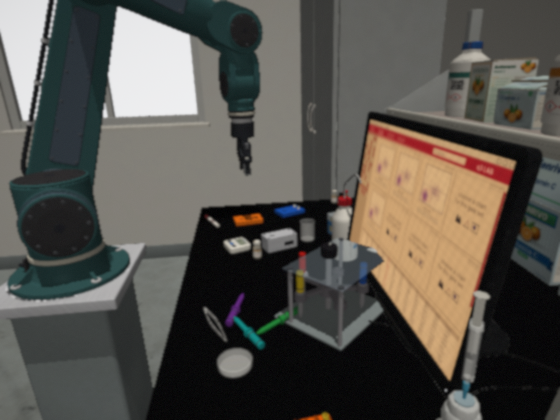

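All three look-alikes toppled on their own, and they lie away from my path. The red pin is within 4 mm of the window. Now I descend on the spacer.

Request:
{"name": "servo_tool", "arguments": {"motion": [[0.8,[0,0,0.27],[0,0,0]],[0.8,[0,0,0.54],[0,0,0]],[0.8,[0,0,0.81],[0,0,0]],[0.8,[0,0,0.92],[0,0,0]],[0.8,[0,0,0.95],[0,0,0]],[0.8,[0,0,0.99],[0,0,0]],[0.8,[0,0,0.99],[0,0,0]],[0.8,[0,0,0.99],[0,0,0]]]}}

```text
time_s: 7.7
tool_pos: [0.4647, 0.2807, 0.0335]
ee_rot: [180.0, 0.1, -171.3]
contact_force: [0.2, 0.5, 0.2]
opening: 0.0685
finger_force: 0.0
```

Request:
{"name": "servo_tool", "arguments": {"motion": [[0.8,[0,0,0.02],[0,0,0]],[0.8,[0,0,0.04],[0,0,0]],[0.8,[0,0,0.04],[0,0,0]]]}}

```text
time_s: 7.95
tool_pos: [0.4639, 0.2806, 0.0264]
ee_rot: [180.0, 0.0, -171.3]
contact_force: [0.3, -0.5, -0.5]
opening: 0.0683
finger_force: 0.0
```

Request:
{"name": "servo_tool", "arguments": {"motion": [[0.8,[0,0,0.02],[0,0,0]],[0.8,[0,0,0.02],[0,0,0]]]}}

```text
time_s: 8.12
tool_pos: [0.4636, 0.2805, 0.0231]
ee_rot: [-180.0, -0.0, -171.2]
contact_force: [0.3, -0.4, -0.3]
opening: 0.0685
finger_force: 0.0
```

Request:
{"name": "servo_tool", "arguments": {"motion": [[0.8,[0,0,0.015],[0,0,0]],[0.8,[0,0,0.015],[0,0,0]]]}}

```text
time_s: 8.28
tool_pos: [0.4636, 0.2804, 0.0208]
ee_rot: [-180.0, -0.0, -171.2]
contact_force: [-0.7, -0.0, 0.4]
opening: 0.0685
finger_force: 0.0
```

Request:
{"name": "servo_tool", "arguments": {"motion": [[0.68,[0,0,0],[0,0,0]],[0.68,[0,0,0],[0,0,0]],[0.65,[0,0,0],[0,0,0]],[0.6,[0,0,0],[0,0,0]],[0.6,[0,0,0],[0,0,0]],[0.6,[0,0,0],[0,0,0]]], "newtons": 40}}

```text
time_s: 8.78
tool_pos: [0.4637, 0.2805, 0.0213]
ee_rot: [180.0, 0.0, -171.2]
contact_force: [-1.5, -0.4, 5.7]
opening: 0.0591
finger_force: 41.7
```

```bash
python3 -c "
from h import *
plan((464,280.3,20.25,188.7),(464,280.3,110,188.7),(546.6,53,110,199.2),(546.6,53,66,199.2))"
```

```text
shift [-0.     0.    -0.598] turn -0.0 rows>= 3.0
  -> (464, 280.3, 110, 188.7)
shift [-0.158 -0.791 -0.   ] turn -0.0292 rows>= 3.0
shift [-0.085 -0.802 -0.   ] turn -0.0292 rows>= 3.0
  -> (546.6, 53, 110, 199.2)
shift [-0.     0.     0.293] turn -0.0 rows>= 2.0
  -> (546.6, 53, 66, 199.2)
```

Request:
{"name": "servo_tool", "arguments": {"motion": [[0.6,[0,0,-0.1],[0,0,0]],[0.6,[0,0,-0.3],[0,0,0]],[0.6,[0,0,-0.5],[0,0,0]],[0.6,[0,0,-0.6],[0,0,0]],[0.6,[0,0,-0.6],[0,0,0]]]}}

```text
time_s: 9.2
tool_pos: [0.4652, 0.2812, 0.1143]
ee_rot: [179.9, 0.3, -171.2]
contact_force: [0.8, 0.2, -0.2]
opening: 0.0585
finger_force: 44.3
```

Request:
{"name": "servo_tool", "arguments": {"motion": [[0.6,[-0.02,-0.1,0],[0,0,-0.004]],[0.6,[-0.06,-0.3,0],[0,0,-0.012]],[0.6,[-0.1,-0.5,0],[0,0,-0.02]],[0.6,[-0.14,-0.7,0],[0,0,-0.028]],[0.6,[-0.158,-0.791,0],[0,0,-0.0292]]]}}

```text
time_s: 9.62
tool_pos: [0.5058, 0.1642, 0.1102]
ee_rot: [-180.0, -0.0, -166.0]
contact_force: [0.3, -0.4, -0.7]
opening: 0.0584
finger_force: 44.3
```

Request:
{"name": "servo_tool", "arguments": {"motion": [[0.6,[-0.022,-0.2,0],[0,0,-0.0073]],[0.6,[-0.043,-0.4,0],[0,0,-0.0146]],[0.6,[-0.064,-0.6,0],[0,0,-0.02]],[0.6,[-0.08,-0.75,0],[0,0,-0.0292]],[0.6,[-0.085,-0.802,0],[0,0,-0.0292]],[0.6,[-0.085,-0.802,0],[0,0,-0.0292]],[0.6,[-0.085,-0.802,0],[0,0,-0.0292]]]}}

```text
time_s: 10.2
tool_pos: [0.5462, 0.0535, 0.1104]
ee_rot: [180.0, -0.1, -160.8]
contact_force: [0.3, 0.1, -0.4]
opening: 0.0585
finger_force: 44.3
```

Request:
{"name": "servo_tool", "arguments": {"motion": [[0.6,[0,0,0.1],[0,0,0]],[0.6,[0,0,0.2],[0,0,0]],[0.6,[0,0,0.27],[0,0,0]],[0.6,[0,0,0.3],[0,0,0]],[0.6,[0,0,0.3],[0,0,0]],[0.6,[0,0,0.3],[0,0,0]]]}}

```text
time_s: 10.7
tool_pos: [0.5465, 0.054, 0.0663]
ee_rot: [180.0, -0.0, -160.7]
contact_force: [1.2, -0.1, -0.6]
opening: 0.0586
finger_force: 44.3
```

```bash
python3 -c "
from h import *
o=ctrl.get_obs();print(o['tool_pos'],o['ee_rot'],o['contact_force'])
d=get_image('side'); cv2.imwrite('pics/p1.png',cv2.resize(d['image'][195:275,190:330],(700,400),interpolation=cv2.INTER_CUBIC))"
```

```text
[0.54652784 0.05399868 0.06629719] [ 1.79989497e+02 -7.29557081e-03 -1.60685137e+02] [ 1.19328309 -0.07294764 -0.63329419]
```

View pics/p1.png

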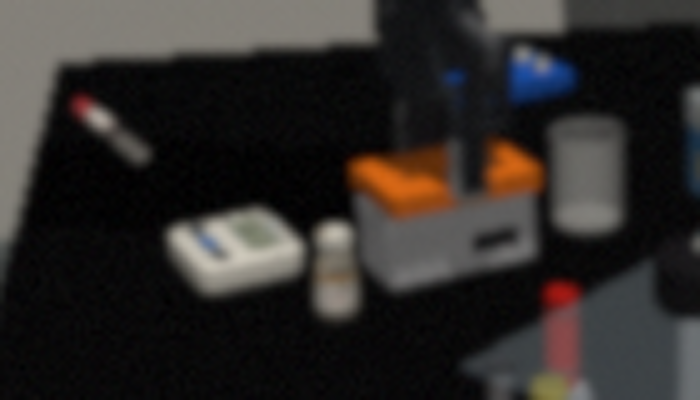

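The spacer hangs level just above the base, and the vial, timer and beaker are untouched. I lower it, release and retreat.

Request:
{"name": "servo_tool", "arguments": {"motion": [[0.6,[0,0,0.015],[0,0,0]],[0.6,[0,0,0.033],[0,0,0]],[0.6,[0,0,0.033],[0,0,0]],[0.6,[0,0,0.033],[0,0,0]]]}}

```text
time_s: 11.08
tool_pos: [0.547, 0.0533, 0.0614]
ee_rot: [-180.0, 0.0, -160.7]
contact_force: [0.5, 0.5, 2.1]
opening: 0.059
finger_force: 44.6
```

Request:
{"name": "servo_tool", "arguments": {"motion": [[0.75,[0,0,0],[0,0,0]],[0.8,[0,0,0],[0,0,0]],[0.85,[0,0,0],[0,0,0]],[0.85,[0,0,0],[0,0,0]],[0.85,[0,0,-0.2],[0,0,0]],[0.85,[0,0,-0.4],[0,0,0]],[0.85,[0,0,-0.6],[0,0,0]],[0.85,[0,0,-0.6],[0,0,0]]]}}

```text
time_s: 11.75
tool_pos: [0.5488, 0.0531, 0.1561]
ee_rot: [-179.9, 0.4, -160.7]
contact_force: [0.6, 0.6, 0.7]
opening: 0.0726
finger_force: 0.0
```

```bash
python3 -c "
from h import *
plan((546.6,53,150,199.2),(614.8,342,110,204.8),(614.8,342,20.3,204.8))"
```

```text
shift [-0.354  0.557  0.089] turn -0.0104 rows>= 3.0
shift [-0.372  0.545  0.089] turn -0.0104 rows>= 3.0
shift [-0.39   0.532  0.089] turn -0.0104 rows>= 3.0
  -> (614.8, 342, 110, 204.8)
shift [-0.     0.     0.598] turn -0.0 rows>= 3.0
  -> (614.8, 342, 20.3, 204.8)
```

Request:
{"name": "servo_tool", "arguments": {"motion": [[0.85,[-0.354,0.557,0.089],[0,0,-0.0104]],[0.85,[-0.354,0.557,0.089],[0,0,-0.0104]],[0.85,[-0.354,0.557,0.089],[0,0,-0.0104]]]}}

```text
time_s: 12.0
tool_pos: [0.5697, 0.1529, 0.137]
ee_rot: [180.0, 0.0, -158.8]
contact_force: [-0.5, 0.6, -0.7]
opening: 0.0725
finger_force: 0.0
```

Request:
{"name": "servo_tool", "arguments": {"motion": [[0.85,[-0.372,0.545,0.089],[0,0,-0.0104]],[0.85,[-0.372,0.545,0.089],[0,0,-0.0104]],[0.85,[-0.372,0.545,0.089],[0,0,-0.0104]]]}}

```text
time_s: 12.25
tool_pos: [0.592, 0.25, 0.1231]
ee_rot: [180.0, -0.0, -156.9]
contact_force: [-0.6, 0.7, -1.3]
opening: 0.0725
finger_force: 0.0
```

Request:
{"name": "servo_tool", "arguments": {"motion": [[0.85,[-0.39,0.532,0.089],[0,0,-0.0104]],[0.85,[-0.39,0.532,0.089],[0,0,-0.0104]],[0.85,[-0.39,0.532,0.089],[0,0,-0.0104]],[0.8,[-0.39,0.532,0.089],[0,0,-0.0104]],[0.8,[-0.39,0.532,0.089],[0,0,-0.0104]]]}}

```text
time_s: 12.67
tool_pos: [0.6142, 0.3428, 0.1101]
ee_rot: [-180.0, -0.1, -155.0]
contact_force: [0.6, -0.2, -0.1]
opening: 0.0683
finger_force: 0.0
```

```bash
cat >> h.py <<'E'
def up(d,U=4):
    D=dict(d); D["image"]=cv2.resize(d["image"],None,fx=U,fy=U,interpolation=cv2.INTER_CUBIC); D["cx"]=(d["cx"]+.5)*U-.5; D["cy"]=(d["cy"]+.5)*U-.5
    return D,cv2.cvtColor(D["image"],cv2.COLOR_BGR2HSV)
E
python3 -c "
from h import *
print(ctrl.get_obs()['tool_pos'],ctrl.get_obs()['ee_rot'])
D,hs=up(get_image('top'))
plate(D,cv2.inRange(hs,(5,100,120),(25,255,255)),[4*v for v in(240,185,295,250)],.052,'spacer')"
```

```text
[0.61416586 0.34279084 0.11007173] [-1.79990307e+02 -6.89114924e-02 -1.55040400e+02]
spacer centre [547.6  51.7] size [93.5 62.5] yaw 19.19
  inner [1051.1  853.9] [563.2  57.8] 1566.0
  inner [1068.5  903.9] [526.3  44.3] 170.0
```

Request:
{"name": "servo_tool", "arguments": {"motion": [[0.8,[0,0,0.2],[0,0,0]],[0.8,[0,0,0.4],[0,0,0]],[0.8,[0,0,0.5],[0,0,0]],[0.8,[0,0,0.56],[0,0,0]],[0.8,[0,0,0.58],[0,0,0]],[0.8,[0,0,0.6],[0,0,0]],[0.8,[0,0,0.6],[0,0,0]],[0.8,[0,0,0.6],[0,0,0]]]}}

```text
time_s: 13.38
tool_pos: [0.6151, 0.3423, 0.0222]
ee_rot: [-180.0, 0.1, -155.1]
contact_force: [0.8, 0.2, -1.1]
opening: 0.0683
finger_force: 0.0
```

Request:
{"name": "servo_tool", "arguments": {"motion": [[0.7,[0,0,0],[0,0,0]],[0.68,[0,0,0],[0,0,0]],[0.65,[0,0,0],[0,0,0]],[0.6,[0,0,0],[0,0,0]],[0.6,[0,0,0],[0,0,0]],[0.6,[0,0,0],[0,0,0]],[0.6,[0,0,0],[0,0,0]]]}}

```text
time_s: 13.97
tool_pos: [0.615, 0.3425, 0.0225]
ee_rot: [-180.0, 0.1, -155.1]
contact_force: [-2.5, -0.3, 7.7]
opening: 0.059
finger_force: 41.1
```

Request:
{"name": "servo_tool", "arguments": {"motion": [[0.6,[0,0,-0.1],[0,0,0]],[0.6,[0,0,-0.3],[0,0,0]],[0.6,[0,0,-0.5],[0,0,0]],[0.6,[0,0,-0.65],[0,0,0]],[0.6,[0,0,-0.7],[0,0,0]],[0.6,[0,0,-0.7],[0,0,0]]]}}

```text
time_s: 14.47
tool_pos: [0.6154, 0.3428, 0.1284]
ee_rot: [-180.0, 0.2, -155.1]
contact_force: [0.4, 0.4, -0.4]
opening: 0.0586
finger_force: 44.4
```

```bash
python3 -c "
from h import *
plan((614.8,342,125.3,204.8),(546.4,53.5,125.3,199.2),(546.4,53.5,78,199.2))"
```

```text
shift [ 0.407 -0.518 -0.   ] turn 0.0104 rows>= 3.0
shift [ 0.39  -0.531 -0.   ] turn 0.0104 rows>= 3.0
shift [ 0.372 -0.544 -0.   ] turn 0.0104 rows>= 3.0
  -> (546.4, 53.5, 125.3, 199.2)
shift [-0.     0.     0.315] turn -0.0 rows>= 2.0
  -> (546.4, 53.5, 78, 199.2)
```

Request:
{"name": "servo_tool", "arguments": {"motion": [[0.6,[0.08,-0.1,0],[0,0,0.002]],[0.6,[0.2,-0.26,0],[0,0,0.005]],[0.6,[0.3,-0.4,0],[0,0,0.0104]],[0.6,[0.407,-0.518,0],[0,0,0.0104]]]}}

```text
time_s: 14.8
tool_pos: [0.5909, 0.2447, 0.1243]
ee_rot: [180.0, -0.1, -157.0]
contact_force: [0.8, -0.4, -1.2]
opening: 0.0586
finger_force: 44.4
```

Request:
{"name": "servo_tool", "arguments": {"motion": [[0.6,[0.13,-0.177,0],[0,0,0.0035]],[0.6,[0.26,-0.354,0],[0,0,0.007]],[0.6,[0.39,-0.531,0],[0,0,0.0104]]]}}

```text
time_s: 15.05
tool_pos: [0.5677, 0.1486, 0.1245]
ee_rot: [180.0, -0.1, -158.9]
contact_force: [0.4, -0.8, -1.2]
opening: 0.0588
finger_force: 44.4
```

Request:
{"name": "servo_tool", "arguments": {"motion": [[0.6,[0.13,-0.18,0],[0,0,0.0035]],[0.6,[0.25,-0.36,0],[0,0,0.007]],[0.6,[0.33,-0.48,0],[0,0,0.0104]],[0.6,[0.372,-0.544,0],[0,0,0.0104]],[0.6,[0.372,-0.544,0],[0,0,0.0104]],[0.6,[0.372,-0.544,0],[0,0,0.0104]]]}}

```text
time_s: 15.55
tool_pos: [0.5463, 0.0538, 0.1254]
ee_rot: [180.0, -0.0, -160.8]
contact_force: [0.5, -0.6, -0.5]
opening: 0.0585
finger_force: 44.4
```

Request:
{"name": "servo_tool", "arguments": {"motion": [[0.6,[0,0,0.1],[0,0,0]],[0.6,[0,0,0.2],[0,0,0]],[0.6,[0,0,0.27],[0,0,0]],[0.6,[0,0,0.3],[0,0,0]],[0.6,[0,0,0.3],[0,0,0]],[0.6,[0,0,0.3],[0,0,0]]]}}

```text
time_s: 16.05
tool_pos: [0.5466, 0.0544, 0.0811]
ee_rot: [180.0, -0.0, -160.7]
contact_force: [1.1, 0.4, -1.8]
opening: 0.0588
finger_force: 44.3
```

Request:
{"name": "servo_tool", "arguments": {"motion": [[0.6,[0,0,0.02],[0,0,0]],[0.6,[0,0,0.036],[0,0,0]],[0.6,[0,0,0.046],[0,0,0]],[0.6,[0,0,0.046],[0,0,0]]]}}

```text
time_s: 16.38
tool_pos: [0.5467, 0.0538, 0.0746]
ee_rot: [-180.0, 0.0, -160.7]
contact_force: [-0.5, 1.5, 0.7]
opening: 0.059
finger_force: 44.7
```

Request:
{"name": "servo_tool", "arguments": {"motion": [[0.7,[0,0,0],[0,0,0]],[0.75,[0,0,0],[0,0,0]],[0.8,[0,0,0],[0,0,0]],[0.85,[0,0,0],[0,0,0]],[0.85,[0,0,-0.2],[0,0,0]],[0.85,[0,0,-0.4],[0,0,0]],[0.85,[0,0,-0.6],[0,0,0]],[0.85,[0,0,-0.6],[0,0,0]]]}}

```text
time_s: 17.05
tool_pos: [0.5486, 0.0536, 0.1693]
ee_rot: [-179.8, 0.4, -160.7]
contact_force: [1.2, -0.5, 0.7]
opening: 0.0724
finger_force: 0.0
```

```bash
python3 -c "
from h import *
plan((546.4,53.5,163.4,199.2),(510,-120,220,150),(564.5,-231,220,133.5))"
```

```text
shift [ 0.305 -0.506 -0.189] turn 0.1367 rows>= 4.0
shift [ 0.066 -0.587 -0.189] turn 0.1367 rows>= 4.0
  -> (510, -120, 220, 150)
shift [-0.685 -0.459 -0.   ] turn 0.0917 rows>= 3.0
  -> (564.5, -231, 220, 133.5)
```

Request:
{"name": "servo_tool", "arguments": {"motion": [[0.6,[0.305,-0.506,-0.189],[0,0,0.1367]],[0.6,[0.305,-0.506,-0.189],[0,0,0.1367]],[0.6,[0.305,-0.506,-0.189],[0,0,0.1367]],[0.6,[0.305,-0.506,-0.189],[0,0,0.1367]]]}}

```text
time_s: 17.38
tool_pos: [0.5284, -0.0355, 0.1933]
ee_rot: [-180.0, 0.1, 174.1]
contact_force: [-0.4, -0.7, -0.3]
opening: 0.0514
finger_force: 0.0
```

Request:
{"name": "servo_tool", "arguments": {"motion": [[0.6,[0.066,-0.587,-0.189],[0,0,0.1367]],[0.6,[0.066,-0.587,-0.189],[0,0,0.1367]],[0.6,[0.066,-0.587,-0.189],[0,0,0.1367]],[0.6,[0.066,-0.587,-0.189],[0,0,0.1367]],[0.6,[0.066,-0.587,-0.189],[0,0,0.1367]]]}}

```text
time_s: 17.8
tool_pos: [0.5102, -0.1207, 0.2208]
ee_rot: [180.0, 0.0, 149.8]
contact_force: [-0.9, 0.2, 0.2]
opening: 0.0513
finger_force: 0.0
```

```bash
python3 -c "
from h import *
print(ctrl.get_obs()['tool_pos'],ctrl.get_obs()['ee_rot'])
d=get_image('top');D,hs=up(d); cv2.imwrite('pics/t3.png',d['image'])
plate(D,cv2.inRange(hs,(100,100,120),(125,255,255)),[4*v for v in(240,185,295,250)],.064,'cover')
def redtop(im):
    D,hs=up(im); m=cv2.inRange(hs,(0,150,70),(6,255,255))|cv2.inRange(hs,(174,150,70),(180,255,255)); v=hs[...,2]
    for b in blobs(m,[4*k for k in(350,195,380,230)],20)[:1]:
        ys,xs=np.nonzero(b[2]); print('red',b[0],xs.min()/4,xs.max()/4,ys.min()/4,ys.max()/4)
        bright=b[2]&(v>np.percentile(v[b[2]],60)); ys,xs=np.nonzero(bright); print('bright',xs.mean()/4,ys.mean()/4,ray(D,(xs.mean(),ys.mean()),.11))
redtop(d)
d=dict(d);d['image']=cv2.imread('pics/top2.png'); redtop(d)
"
```

```text
[ 0.51019919 -0.12072296  0.2207945 ] [1.79996781e+02 1.56886278e-02 1.49807251e+02]
cover centre [547.9  52.4] size [90.8 61.3] yaw 19.21
  inner [1066.7  901.7] [526.   45.1] 348.0
  inner [1059.7  827.2] [580.7  51.2] 218.5
  inner [1028.4  837. ] [573.2  73.7] 214.0
  inner [1072.   854.5] [560.6  41.9] 10.0
  inner [1080.2  858.7] [557.6  35.9] 8.5
  inner [1088.  863.] [554.5  30.2] 8.0
  inner [1043.   870.9] [548.4  62.6] 7.0
  inner [1059.   854.9] [560.2  51.3] 7.0
  inner [1030.7  887.3] [536.3  71.2] 5.5
  inner [1039.  875.] [545.3  65.4] 2.0
  inner [1051.  863.] [554.2  57. ] 2.0
red 411 361.25 367.5 207.25 213.5
bright 365.0217391304348 209.20652173913044 [[ 0.56721993 -0.2314443 ]]
```

```bash
python3 -c "
from h import *
plan((510,-120,220,150),(566,-231,220,133.5),(566,-231,97,133.5))"
```

```text
shift [-0.693 -0.454 -0.   ] turn 0.0917 rows>= 3.0
  -> (566, -231, 220, 133.5)
shift [0.   0.   0.82] turn -0.0 rows>= 3.0
  -> (566, -231, 97, 133.5)
```

Request:
{"name": "servo_tool", "arguments": {"motion": [[0.6,[-0.693,-0.454,0],[0,0,0.0917]],[0.6,[-0.693,-0.454,0],[0,0,0.0917]],[0.6,[-0.693,-0.454,0],[0,0,0.0917]],[0.6,[-0.693,-0.454,0],[0,0,0.0917]],[0.6,[-0.693,-0.454,0],[0,0,0.0917]]]}}

```text
time_s: 18.27
tool_pos: [0.5669, -0.2316, 0.2195]
ee_rot: [-180.0, -0.1, 133.6]
contact_force: [0.6, 1.4, -0.1]
opening: 0.0513
finger_force: 0.0
```

Request:
{"name": "servo_tool", "arguments": {"motion": [[0.6,[0,0,0.2],[0,0,0]],[0.6,[0,0,0.4],[0,0,0]],[0.6,[0,0,0.55],[0,0,0]],[0.6,[0,0,0.65],[0,0,0]],[0.6,[0,0,0.75],[0,0,0]],[0.6,[0,0,0.82],[0,0,0]],[0.6,[0,0,0.82],[0,0,0]],[0.6,[0,0,0.82],[0,0,0]]]}}

```text
time_s: 18.93
tool_pos: [0.5662, -0.2298, 0.0981]
ee_rot: [-180.0, -0.0, 133.7]
contact_force: [0.6, 0.3, -0.2]
opening: 0.0511
finger_force: 0.0
```

Request:
{"name": "servo_tool", "arguments": {"motion": [[0.3,[0,0,0],[0,0,0]],[0.2,[0,0,0],[0,0,0]],[0.1,[0,0,0],[0,0,0]],[0,[0,0,0],[0,0,0]],[0,[0,0,0],[0,0,0]],[0,[0,0,0],[0,0,0]],[0,[0,0,0],[0,0,0]],[0,[0,0,0],[0,0,0]]], "newtons": 50}}

```text
time_s: 19.6
tool_pos: [0.5668, -0.2309, 0.0987]
ee_rot: [180.0, 0.1, 133.6]
contact_force: [-1.8, 0.7, 6.4]
opening: 0.0125
finger_force: 48.6
```

```bash
python3 -c "
from h import *
o=ctrl.get_obs(); print(o['tool_pos'],o['contact_force'],o['opening'])
d=get_image('side'); cv2.imwrite('pics/g1.png',cv2.resize(d['image'][205:325,260:380],(600,600),interpolation=cv2.INTER_CUBIC))"
```

```text
[ 0.56675415 -0.23086023  0.09869068] [-1.8096324   0.73228959  6.36211203] 0.012454373163329683
```

View pics/g1.png

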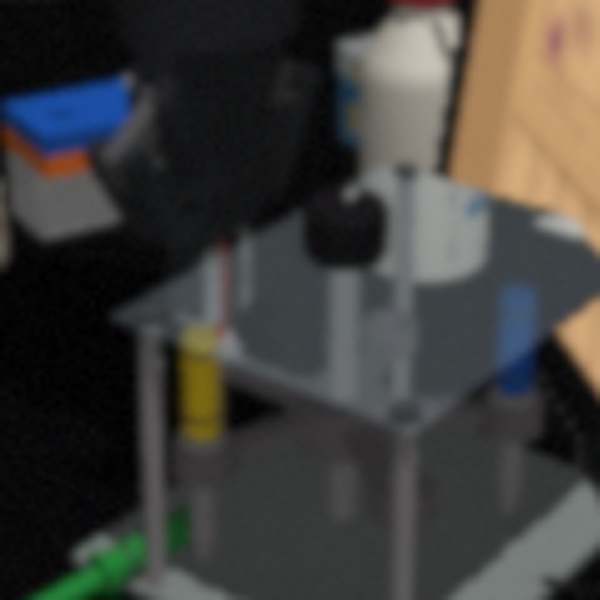

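The pads hold the red handle at crop px (222,285), the yellow and blue pins are undisturbed, and the stack behind looks square. Now I lift.

```bash
python3 -c "
from h import *
plan((566.5,-231,187,133.5),(526,45,187,133.5),(526,45,160,133.5))"
```

```text
shift [ 0.76   0.535 -0.   ] turn -0.0 rows>= 4.0
shift [ 0.76   0.535 -0.   ] turn -0.0 rows>= 4.0
  -> (526, 45, 187, 133.5)
shift [0.   0.   0.18] turn -0.0 rows>= 1.0
  -> (526, 45, 160, 133.5)
```

Request:
{"name": "servo_tool", "arguments": {"motion": [[0,[0,0,-0.03],[0,0,0]],[0,[0,0,-0.1],[0,0,0]],[0,[0,0,-0.2],[0,0,0]],[0,[0,0,-0.3],[0,0,0]],[0,[0,0,-0.4],[0,0,0]],[0,[0,0,-0.5],[0,0,0]],[0,[0,0,-0.6],[0,0,0]],[0,[0,0,-0.6],[0,0,0]]]}}

```text
time_s: 20.32
tool_pos: [0.5673, -0.2312, 0.1914]
ee_rot: [179.9, 0.2, 133.6]
contact_force: [0.5, -0.2, -0.5]
opening: 0.0129
finger_force: 48.7
```

Request:
{"name": "servo_tool", "arguments": {"motion": [[0,[0.1,0.07,0],[0,0,0]],[0,[0.28,0.2,0],[0,0,0]],[0,[0.47,0.33,0],[0,0,0]],[0,[0.66,0.465,0],[0,0,0]],[0,[0.76,0.535,0],[0,0,0]]]}}

```text
time_s: 20.73
tool_pos: [0.5448, -0.0898, 0.1878]
ee_rot: [180.0, -0.1, 133.6]
contact_force: [0.8, 0.9, -0.5]
opening: 0.0126
finger_force: 48.8
```

Request:
{"name": "servo_tool", "arguments": {"motion": [[0,[0.19,0.133,0],[0,0,0]],[0,[0.38,0.267,0],[0,0,0]],[0,[0.57,0.4,0],[0,0,0]],[0,[0.7,0.49,0],[0,0,0]],[0,[0.76,0.535,0],[0,0,0]],[0,[0.76,0.535,0],[0,0,0]],[0,[0.76,0.535,0.1],[0,0,0]],[0,[0.76,0.535,0.1],[0,0,0]]]}}

```text
time_s: 21.4
tool_pos: [0.5251, 0.0444, 0.1712]
ee_rot: [-179.9, -0.1, 133.5]
contact_force: [-0.7, 1.1, -0.7]
opening: 0.0126
finger_force: 48.8
```

```bash
python3 -c "
from h import *
o=ctrl.get_obs(); print(o['tool_pos'],o['ee_rot'],o['contact_force'])
d=get_image('side'); cv2.imwrite('pics/i1.png',cv2.resize(d['image'][175:255,205:325],(780,520),interpolation=cv2.INTER_CUBIC))"
```

```text
[0.52511579 0.04443738 0.17115613] [-1.79903602e+02 -7.70523003e-02  1.33538255e+02] [-0.68148385  1.0850072  -0.72406318]
```

View pics/i1.png

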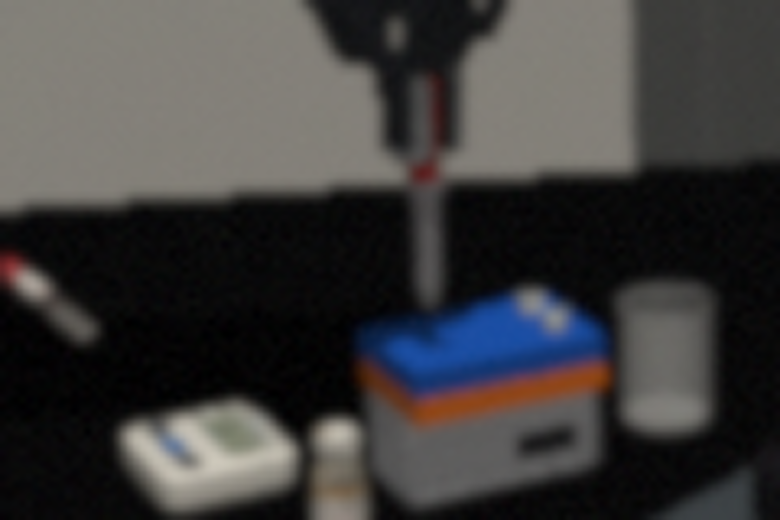

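The pin hangs upright with its nose at crop px (428,305), just above the cover hole, and the stack is square. I check the sideways offset numerically.

Run:
```python
from h import *
d=get_image("side"); T=d["world_from_camera"]; f=210/np.tan(np.radians(d["fov_y"]/2))
for P in((.526,.045,.11),(.526,.045,.085),(.5251,.0444,.11)):
    c=T[:3,:3].T@(np.array(P)-T[:3,3]); print(P,d["cx"]-f*c[0]/c[2], d["cy"]+f*c[1]/c[2],"px/mm",f/-c[2]/1000)
g=d["image"].astype(int).sum(2)
for r in(207,210,213,216): print(r,g[r,262:280], (g[r,262:280]-60).clip(0)@np.arange(262,280)/(g[r,262:280]-60).clip(0).sum())
```

```text
(0.526, 0.045, 0.11) 271.2782676925877 212.37635019155124 px/mm 0.36227096424311434
(0.526, 0.045, 0.085) 271.62228234746397 220.85839726190528 px/mm 0.3593866381536158
(0.5251, 0.0444, 0.11) 270.9725136989169 212.46778960344764 px/mm 0.3624949533700695
207 [ 17  13  21  25  26  51 120 178 215 208 155  91  31  25  27  25  37  24] 270.3179571663921
210 [ 28  26  20  31  23  51 117 189 236 234 177  98  45  34  25  18  20  27] 270.40376266280754
213 [ 27  26  22  34  28  45 106 180 236 241 188 105  45  30  18  27  20  21] 270.51724137931035
216 [ 27  21  21  29  28  38 109 188 242 239 194 115  46  32  27  27  27  10] 270.5309491059147
```

Request:
{"name": "servo_tool", "arguments": {"motion": [[0,[-0.007,0.007,0.04],[0,0,0]],[0,[-0.007,0.007,0.09],[0,0,0]],[0,[-0.007,0.007,0.12],[0,0,0]],[0,[-0.007,0.007,0.15],[0,0,0]],[0,[-0.007,0.007,0.18],[0,0,0]],[0,[-0.007,0.007,0.2],[0,0,0]],[0,[-0.007,0.007,0.2],[0,0,0]]]}}

```text
time_s: 22.08
tool_pos: [0.5268, 0.0451, 0.1422]
ee_rot: [-180.0, -0.0, 133.6]
contact_force: [0.1, 0.2, -1.2]
opening: 0.0125
finger_force: 48.8
```

Request:
{"name": "servo_tool", "arguments": {"motion": [[0,[0,0,0.04],[0,0,0]],[0,[0,0,0.08],[0,0,0]],[0,[0,0,0.12],[0,0,0]],[0,[0,0,0.16],[0,0,0]],[0,[0,0,0.2],[0,0,0]],[0,[0,0,0.2],[0,0,0]]]}}

```text
time_s: 22.58
tool_pos: [0.5265, 0.0454, 0.1116]
ee_rot: [-180.0, -0.1, 133.6]
contact_force: [-0.3, 1.6, -1.2]
opening: 0.0123
finger_force: 48.8
```

Request:
{"name": "servo_tool", "arguments": {"motion": [[0,[0,0,0.03],[0,0,0]],[0,[0,0,0.06],[0,0,0]],[0,[0,0,0.075],[0,0,0]],[0,[0,0,0.085],[0,0,0]],[0,[0,0,0.085],[0,0,0]],[0,[0,0,0.085],[0,0,0]]]}}

```text
time_s: 23.08
tool_pos: [0.527, 0.0453, 0.1006]
ee_rot: [180.0, -0.0, 133.6]
contact_force: [-5.8, 4.9, 10.3]
opening: 0.0127
finger_force: 50.2
```

The measured height matches a seated collar, with 10 N of contact. I release and retreat.

Request:
{"name": "servo_tool", "arguments": {"motion": [[0.15,[0,0,0],[0,0,0]],[0.3,[0,0,0],[0,0,0]],[0.4,[0,0,0],[0,0,0]],[0.4,[0,0,0],[0,0,0]],[0.4,[0,0,0],[0,0,0]],[0.4,[0,0,-0.1],[0,0,0]],[0.4,[0,0,-0.3],[0,0,0]],[0.4,[0,0,-0.5],[0,0,0]]]}}

```text
time_s: 23.75
tool_pos: [0.5264, 0.045, 0.1754]
ee_rot: [-179.9, -0.1, 133.5]
contact_force: [1.1, -1.5, 1.2]
opening: 0.0345
finger_force: 0.0
```

Request:
{"name": "servo_tool", "arguments": {"motion": [[0.4,[0,0,-0.2],[0,0,0]],[0.4,[-0.6,-0.6,-0.3],[0,0,0]],[0.4,[-0.6,-0.6,-0.3],[0,0,0]],[0.4,[-0.6,-0.6,-0.3],[0,0,0]],[0.4,[-0.6,-0.6,-0.3],[0,0,0]]]}}

```text
time_s: 24.17
tool_pos: [0.5242, -0.0875, 0.2209]
ee_rot: [-180.0, 0.1, 133.3]
contact_force: [0.0, 0.2, 0.3]
opening: 0.0341
finger_force: 0.0
```

Request:
{"name": "servo_tool", "arguments": {"motion": [[0.4,[-0.4,-0.6,0],[0,0,0]],[0.4,[-0.4,-0.6,0],[0,0,0]],[0.4,[-0.4,-0.6,0],[0,0,0]],[0.4,[-0.4,-0.6,0],[0,0,0]],[0.4,[-0.4,-0.6,0],[0,0,0]],[0.4,[-0.4,-0.6,0],[0,0,0]]]}}

```text
time_s: 24.67
tool_pos: [0.5, -0.1873, 0.22]
ee_rot: [180.0, -0.0, 133.5]
contact_force: [-0.2, 0.1, -0.4]
opening: 0.0344
finger_force: 0.0
```

Run:
```python
from h import *
print(ctrl.get_obs()["tool_pos"])
t=get_image("top"); s=get_image("side"); D,hs=up(t)
plate(D,cv2.inRange(hs,(100,100,120),(125,255,255)),[4*v for v in(240,185,295,250)],.064,'cover')
m=cv2.inRange(hs,(0,150,70),(6,255,255))|cv2.inRange(hs,(174,150,70),(180,255,255))
for b in blobs(m,[4*k for k in(250,195,285,250)],20)[:1]: print("red",b[0],ray(D,b[1],.1))
cv2.imwrite("pics/f.png",np.hstack([cv2.resize(t["image"][185:265,240:320],(400,400)),cv2.resize(s["image"][175:255,225:305],(400,400))]))
```

```text
[ 0.49999628 -0.18734825  0.22002075]
cover centre [547.2  52.1] size [92.4 61.3] yaw 19.29
  inner [1067.1  896.3] [530.   44.9] 751.0
  inner [1059.7  827.1] [580.7  51.2] 217.5
  inner [1028.4  837. ] [573.2  73.7] 215.0
  inner [1047.   899.1] [527.8  59.3] 7.0
red 322 [[0.52660641 0.0433491 ]]
```

View pics/f.png

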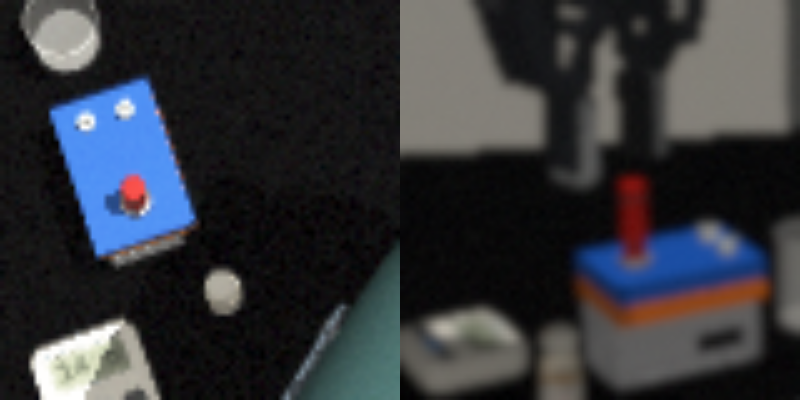

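The stack is square, and the red pin stands upright at (0.527,0.043), seated on the cover at crop px (133,190). The gripper is clear, so I hand it in.

```bash
python3 -c "
from plant import ctrl
print(ctrl.sign_off())"
```

```text
the job is handed in; nothing more can be done
None
```

The job is handed in at about 25 s: spacer and cover are squared on the base, the red pin stands upright through them with its collar on the cover, and the gripper is clear; the purple, turquoise and green look-alikes toppled early on and I can't rule out that I disturbed them, though nothing in my path should have touched them.

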